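Set the tracing lamp's iris and switch it on

TASK

Set the iris of the round tracing lamp for the next drawing: with the fingertips, gently push the upright post of the black lever around its arc until the lever's pointer is lined up with the middle of the red mark on the rim, and leave it standing there. Then press the green button on the lamp's side fully down and let it go, to light the lamp. This is done by pushing alone: lift nothing, and leave the lamp, the red mark and everything else on the table where they are.

Things in the scene. Friction and masses are not known exactly. Their poses are not given: they have to be found in the camera images.
- lamp: tracing lamp: white drum 240 mm in diameter, 45 mm tall, glowing window and iris in the middle of its top, black scale ticks (one per 0.1 rad) on the top near the rim, and a grey switch pod (90 mm in x, reaching to 213 mm from the drum's axis along +y, 30 mm tall). 3 kg, standing loose on rubber on the table. Origin on the drum's axis at its underside; z up; the scale is centred on its -x side, the pod on its +y side
- lever (a joint): angle of the iris ring and lever about the drum's vertical axis, rad: 0 when the lever points along the lamp's -x, growing anticlockwise seen from above (from the lamp's +y side over -x to its -y side); range -1.3 to 1.3. It starts below the red mark's angle. Friction holds it wherever it is left (about 1.5 N at the post to turn it), no spring, no detents
- post (a point): point on the axis of the lever's upright round post, 75 mm above the table and 88 mm from the drum's axis. The post is 14 mm thick, black with a yellow top, stands on the black lever arm (12 mm wide, upper face 56 mm above the table) and ends 97 mm above the table. The point's -x axis points outwards from the drum's axis. Nothing else on the lamp rises above 58 mm
- pointer (a point): tip of the lever's pointer with a white stripe, 106 mm from the drum's axis, 46 mm above the table, turning with the lever (same direction from the axis as the post)
- red_mark (a point): middle of the inner edge of the red mark, 106 mm from the drum's axis, 46 mm above the table. The mark is a red tab 12 mm wide and 12 mm long (radially) on the rim of the drum's top, 4 mm high, folded down over the drum's side; it is clamped but could be shoved
- mark (a joint): angle of the red mark about the drum's axis, rad, with the same zero and direction as that of the lever; the pointer is lined up when both values are equal
- switch_top (a point): centre of the top face of the green push button, 30 mm in diameter, on the pod 168 mm from the drum's axis on the lamp's +y side; pressed straight down
- switch (a joint): travel of the green button, m: 0 up, 0.006 fully down; springs back; 4 N at full travel
- foam_cup: white foam cup, open and empty, 80 mm across the rim, 95 mm tall, standing on the table beside the lamp; origin at the centre of its underside. Not part of the job
- paint_jar: small clear jar with blue cap, 50 mm across, 70 mm tall, standing behind the lamp; origin at the centre of its underside. Not part of the job
- pink_marker: pink marker pen 140 mm long, 18 mm thick, lying on the table on the robot's side of the lamp; origin at the middle of its underside, x along it. Not part of the job
- blue_marker: blue marker pen 140 mm long, 18 mm thick, lying on the table; origin at the middle of its underside, x along it. Not part of the job
- paint_box: white watercolour box with seven round colour pans, 85 x 220 x 20 mm, lying on the table; origin at the centre of its underside. Not part of the job
- water_cup: white cup, 80 mm across, 90 mm tall, standing on the table; origin at the centre of its underside. Not part of the job
- eraser: grey eraser 55 x 24 x 14 mm on the table; origin at the centre of its underside. Not part of the job

How it is judged (in metres and radians):
On the way, in this order (a step that is already met when the one before it is completed fails the run):
1. the lever's pointer stands still at the red mark, within 6 mm (horizontal distance between pointer and red_mark below 0.006 m and velocity of joint lever between -0.03 and 0.03 rad/s), for 0.2 s.
2. the green button is pressed down (value of joint switch above 0.0045 m), for 0.05 s.
At the end, for the whole second after the job is handed in: The lever rests with its pointer tip within 6 mm of the middle of the red mark's inner edge, the green button has been pressed after that and is up again, the lamp stands on the table at rest (all of step 1 and value of joint switch below 0.0015 m and height (world z) of lamp below 0.008 m and linear speed of lamp below 0.02 m/s); the robot touches nothing.
It fails at once if the lamp is shifted by more than 15 mm (distance of lamp from where it was at the start of the episode above 0.015 m or distance of switch_top from where it was at the start of the episode above 0.02 m).
It fails at once if the lamp is lifted or tipped (height (world z) of lamp above 0.008 m or angle between lamp's own z axis and vertical above 0.06 rad).
It fails at once if the red mark is moved off its place by more than 12 mm (distance of red_mark from where it was at the start of the episode above 0.012 m).
It fails at once if the lever is forced or squeezed with more than 25 N (contact force between the fingers and lever above 25 N).
It fails at once if another thing on the table is moved by more than 25 mm or lifted (distance of any of foam_cup, paint_jar, pink_marker, blue_marker, paint_box, water_cup, eraser from where it was at the start of the episode above 0.025 m).
It also fails if it takes over 54 s, if anything falls off the work surface, if the arm or the gripper's body presses on something with over 40 N, if the wrist force passes 120 N, or if a joint passes its speed limit or range.

ROBOT

A 6-joint arm with a two-finger parallel gripper is mounted at the origin on the work surface. World frame = base frame: x ahead of the robot, y to its left, z up, the work surface at z = 0. Lengths are in mm, angles in rad, forces in N, time in s.
With the tool pointing down it reaches from about 350 to 725 mm from the base axis. Payload 6 kg.
Tool frame: the origin (TCP) lies on the front face of the gripper's body, between the roots of the fingers; the fingertips stand 73 mm ahead of it and the grasp point (between the pads) lies 54 mm ahead of it (manip.grasp_offset is the distance from the TCP to the grasp point, in mm); z points along the fingers, y is the direction in which the jaws open and shut (so a half turn about z gives the same grasp; the last joint's range is limited). The gripper opens to 85 mm and grips with 20 to 120 N. Pads are 22 mm wide; open, the fingers measure 114 mm over their backs; the gripper's body (76 mm by 85 mm) begins 54 mm behind the grasp point. The pads swing forward as they close: fully open they stand 13 mm farther back than shut.
Start: joints at [1.515, 0.04, 0.085, 0, -1.615, -0.334], TCP at [227.975, 554.986, 303.861] pointing down, gripper open.
Joint ranges: [-2.56, 2.56], [-1.29, 2.01], [-1.08, 1.49], [-3.29, 1.98], [-2.81, -0.18], [-2.99, 2.99]. Speed limits (rad/s): [2.57, 2.57, 3.01, 3.14, 3.14, 3.14].

INTERFACE

Orientations are given as a 3x3 rotation matrix whose columns are the frame's x, y, z axes.
In Python, from station import manip, vision gives the robot as it stands.
- The arm moves only by the tool move_arm, never from a script. Its argument "increments" is a list that holds one entry, the list of rows, each a list of 5 numbers: the opening, from 0 (shut) to 1 (fully open), then the shift along the tool's x, y, z in units of 25 mm (1.0 is 25 mm), then the turn about the tool's z in units of 5 degrees (1.0 is 5 degrees). In form: [[[jaw, tx, ty, tz, yaw], ...]]. A call has 1 to 12 rows; each row is the pose to reach, as a shift and turn from the pose measured when the call began, along the tool's axes at that moment; what a row does not reach only later rows make up. A row lasts 1/8 s, in which the tool goes at most 62.5 mm and 10.7 degrees, less where a joint would pass 70% of its speed; a pose out of reach is approached as far as the arm can. A call with a gripper value outside its range is refused whole. The fingers move at their own pace and stop on an object; "newtons" is the grip in N (left out, the last holds). Time passes only in rows, so rows that repeat a pose let the fingers close. It gives the time, the measured TCP pose, the force and the opening at its end, in the units of the state.
- manip.observe(): the state, without advancing time (a new reading comes with each control period).
- vision.get_image(name): name is "scene" or "top" or "wrist"; returns the picture (400x640x3 uint8, red, green, blue); there is no depth.
- vision.calibration(name): a dict with "fx", "fy", "cx", "cy" (pixels), "view" (4x4, takes a point from world to camera coordinates). Camera axes: x right, y down, z forward; pixel columns grow to the right and rows downward; lengths in mm; the calibration is good to about 2 mm. A picture is of the moment at which its call begins: read the wrist's pose just before it. calibration takes no time and is no camera call; for the wrist camera it gives the pose at the moment of the call.
- manip.close_job(): hands the job in, once; it reports no verdict.
The state is a dict: "clock": time; "joint_positions": joint angles; "joint_velocities": joint speeds; "joint_torque": joint torques, N m; "tool_pos": TCP position; "tool_rot": TCP orientation; "wrist_force": force on the tool from outside, world axes, zero at the start; "wrist_torque": the same for the moment, N m; "gripper_width": finger opening in mm.
Only numpy, scipy, OpenCV 4.12 (cv2) and the standard library are available. Lean on these libraries where they do the work, as an engineer would, in place of code of your own. Each camera call takes 0.05 s, during which the arm holds its last target.

## Working session

There is one attempt and no reset: what is moved stays moved. The work goes in short steps, Python scripts to look and compute and a tool call to move; the robot and the scene stay as the last step left them, time stands still between calls to the robot, and variables do not carry over. Pictures are saved under pics/ and viewed, and the job is handed in when it is done.

Besides the shell and the picture viewer there is one more tool, called after "Request:" in YAML: its name, and indented under it one key for each argument. move_arm: Moves the arm, as the interface text tells. Its arguments: {"type":"object","properties":{"increments":{"type":"array","items":{"type":"array","items":{"type":"array","items":{"type":"number"}}}},"newtons":{"type":"number"}},"required":["increments"]}

```bash
mkdir -p pics; ls
python3 - <<'E'
from station import manip, vision
import cv2
s=manip.observe();print(s)
for n in("scene","top","wrist"):
    c=vision.calibration(n);print(n,c)
    cv2.imwrite(f"pics/a_{n}.png",vision.get_image(n)[:,:,::-1])
E
```

```text
pics
{'clock': 0.0, 'joint_positions': array([ 1.51471587e+00,  4.08351799e-02,  8.38231781e-02, -4.53641699e-04,
       -1.61549489e+00, -3.33684054e-01]), 'joint_velocities': array([-2.81133934e-04,  9.98771573e-04, -1.95679179e-03,  8.95549518e-05,
       -1.38786392e-03, -4.15815739e-05]), 'joint_torque': array([ 5.30999132e-04, -3.68199921e+01,  3.47426784e+01,  6.93246827e+00,
       -5.15714622e-03,  3.15589304e-06]), 'tool_pos': array([227.83398103, 554.85278362, 302.87428068]), 'tool_rot': array([[ 9.25006156e-01, -3.79951721e-01, -5.48355034e-04],
       [-3.79952093e-01, -9.25004636e-01, -1.68247276e-03],
       [ 1.32027472e-04,  1.76464630e-03, -9.99998434e-01]]), 'wrist_force': array([ 0.95071733,  0.64159981, -0.90216491]), 'wrist_torque': array([-0.04540475, -0.07625549, -0.0048535 ]), 'gripper_width': 85.50349019484563}
scene {'fx': 365.3580398420102, 'fy': 365.3580398420102, 'cx': 322.51715881065945, 'cy': 200.19066650705838, 'view': array([[-3.20916045e-01,  9.47099372e-01, -3.95873293e-03,
         1.71697669e+02],
       [ 5.02587972e-01,  1.66751650e-01, -8.4829
[... 426 characters left out ...]
91e-01,  1.73300633e-02, -2.28919039e-01,
         5.29438455e+02],
       [ 2.28944474e-01, -5.28460592e-04, -9.73439340e-01,
         1.03766813e+03],
       [ 0.00000000e+00,  0.00000000e+00,  0.00000000e+00,
         1.00000000e+00]])}
wrist {'fx': 311.65986909733755, 'fy': 311.65986909733755, 'cx': 318.37456959728127, 'cy': 199.33394548129112, 'view': array([[-3.78730153e-01, -9.25507066e-01,  3.77765764e-04,
         6.00192049e+02],
       [-8.88144257e-01,  3.63555525e-01,  2.81117697e-01,
        -3.54469713e+01],
       [-2.60313754e-01,  1.06132238e-01, -9.59673224e-01,
         3.78397235e+02],
       [ 0.00000000e+00,  0.00000000e+00,  0.00000000e+00,
         1.00000000e+00]])}
```

View pics/a_top.png

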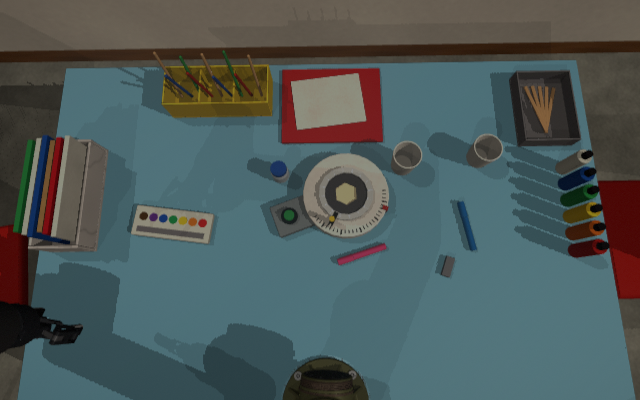

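View pics/a_scene.png

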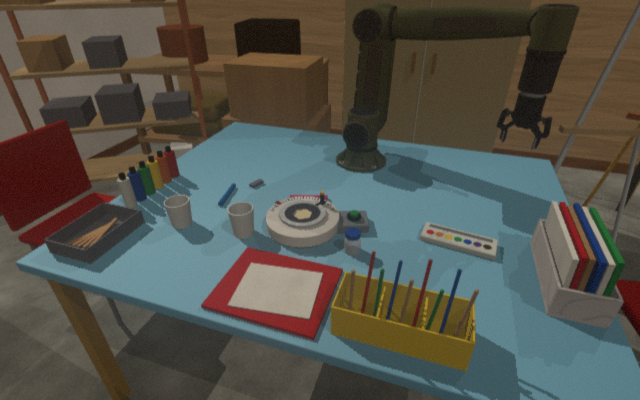

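View pics/a_wrist.png

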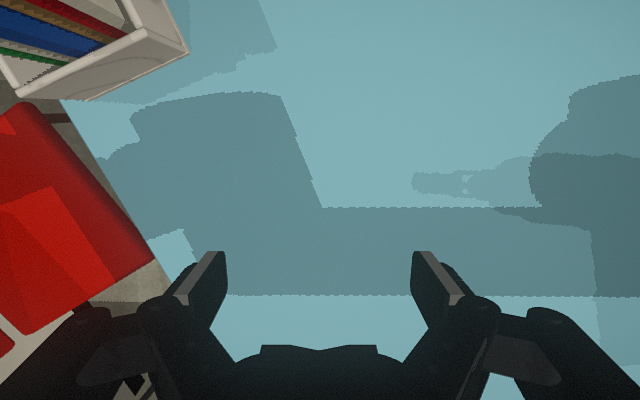

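The top view shows the lamp at about (345,195), the lever's post near (333,217), the red mark near (384,208), and the green button near (289,215). I'll zoom in on these.

```bash
cat > h.py <<'E'
from station import manip, vision
import cv2, numpy as np
def px2w(c,u,v,z):
    V=c['view'];R=V[:3,:3];t=V[:3,3]
    o=-R.T@t; d=R.T@np.array([(u-c['cx'])/c['fx'],(v-c['cy'])/c['fy'],1.])
    return o+d*(z-o[2])/d[2]
def w2px(c,p):
    q=c['view'][:3,:3]@np.asarray(p,float)+c['view'][:3,3]
    return c['fx']*q[0]/q[2]+c['cx'],c['fy']*q[1]/q[2]+c['cy']
E
python3 - <<'E'
import cv2
i=cv2.imread('pics/a_top.png')[145:275,255:425]
cv2.imwrite('pics/b.png',cv2.resize(i,None,fx=4.5,fy=4.5,interpolation=cv2.INTER_CUBIC))
E
python3 - <<'E'
from h import *
c=vision.calibration('top')
for n,u,v,z in [('btn',289,215,36),('mark',384,208,46),('post',333,217,97),('cen',345,195,45)]: print(n,px2w(c,u,v,z))
E
```

```text
btn [485.78107633  92.01420548  36.        ]
mark [ 498.81900542 -169.73288578   46.        ]
post [466.87069309 -28.5560792   97.        ]
cen [537.65980994 -63.72444293  45.        ]
```

View pics/b.png

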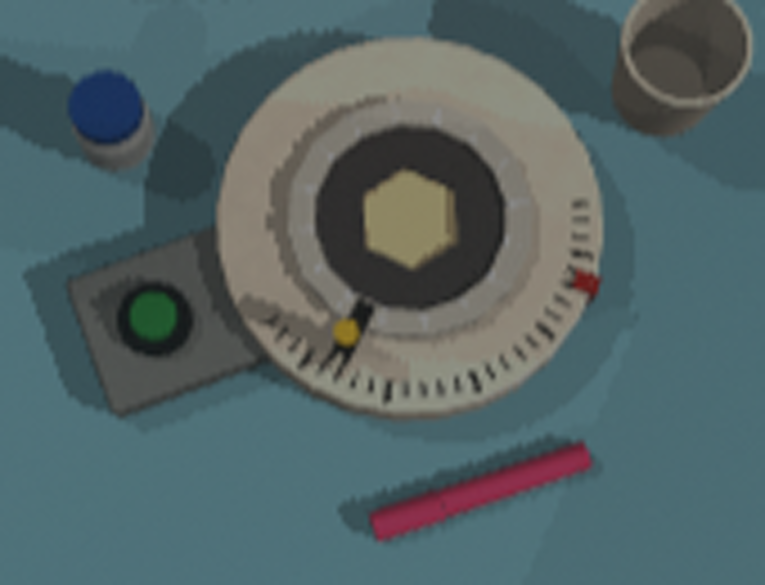

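Run:
```python
from h import *
s=manip.observe();R=s['tool_rot'];p=s['tool_pos']
c=vision.calibration('wrist');V=c['view'];o=-V[:3,:3].T@V[:3,3]
print(o-p,'cam in tool',R.T@(o-p),'optical axis tool',R.T@V[2,:3],'img right',R.T@V[0,:3])
# after 180 turn: tool target so that the optic axis hits lamp centre z=45
R2=R@np.diag([-1,-1,1.]); 
oc=R2@(R.T@(o-p)); ax=R2@(R.T@V[2,:3])
for z in(300,340):
  L=np.array([530,-66,45.]); h=z+oc[2]-45; t=L-ax*(h/-ax[2])-oc; t[2]=z
  print(t, (R.T@(t-p))/25)
```

```text
[ 66.47422809 -26.6620175   69.89773729] cam in tool [ 71.62974293  -0.50030961 -69.88783495] optical axis tool [-2.81255743e-01 -8.11656931e-04  9.59632507e-01] img right [0.00136347 0.99999829 0.00124541]
[508.57222432 -55.97463125 300.        ] [19.67055776 18.33448807  0.15301646]
[497.75619997 -51.43437733 340.        ] [19.20159719 18.33313473 -1.44705685]
```

Request:
move_arm:
  increments:
    - [[0.3,0.8,0.75,-0.1,1.6],[0.3,1.6,1.5,-0.2,3.2],[0.3,2.5,2.3,-0.3,4.8],[0.3,3.3,3.1,-0.4,6.4],[0.3,4.1,3.9,-0.5,8],[0.3,5,4.6,-0.6,9.6],[0.3,5.8,5.4,-0.7,11.2],[0.3,6.6,6.2,-0.8,12.8],[0.3,7.4,7,-0.9,14.4],[0.3,8.3,7.8,-1,16],[0.3,9,8.5,-1,17],[0.3,9.8,9.2,-1,18]]

```text
clock: 1.65
tool_pos: [367.3, 248.2, 328.3]
tool_rot: [[-0.382, -0.924, -0.001], [-0.924, 0.382, -0.001], [0.001, 0.0, -1.0]]
wrist_force: [0.3, 0.6, 0.4]
gripper_width: 25.7
```

Run:
```python
from h import *
s=manip.observe();R=s['tool_rot'];p=s['tool_pos'];print(s['clock'],p,s['joint_positions'],R.T@(np.array([501,-53,325])-p)/25,R)
```

```text
1.65 [367.25406033 248.22904559 328.34301983] [ 1.05367628e+00 -3.79836584e-01 -2.39304284e-01  5.58333089e-05
 -1.71263153e+00 -1.44609984e+00] [ 9.08705586 -9.55120294  0.14450717] [[-3.82435738e-01 -9.23981900e-01 -5.96080672e-04]
 [-9.23981178e-01  3.82436188e-01 -1.15986714e-03]
 [ 1.29965907e-03  1.07192675e-04 -9.99999150e-01]]
```

Request:
move_arm:
  increments:
    - [[0.3,0.8,-0.8,0,1.6],[0.3,1.6,-1.6,0,3.2],[0.3,2.4,-2.5,0,4.8],[0.3,3.2,-3.3,0,6.4],[0.3,4,-4.1,0,8],[0.3,4.8,-5,0,9.6],[0.3,5.6,-5.8,0,11.2],[0.3,6.4,-6.6,0,12.8],[0.3,7.2,-7.5,0,14.4],[0.3,8,-8.3,0,16],[0.3,8.7,-9,0,17.2],[0.3,9.1,-9.5,0,18]]

```text
clock: 3.15
tool_pos: [499.9, -53.7, 328.3]
tool_rot: [[-0.923, 0.386, -0.001], [0.386, 0.923, -0.001], [0.001, -0.002, -1.0]]
wrist_force: [-0.6, -0.2, -0.1]
gripper_width: 25.7
```

Request:
move_arm:
  increments:
    - [[0.3,0,0,0,0],[0.3,0,0,0,0]]

```text
clock: 3.4
tool_pos: [499.9, -53.4, 328.2]
tool_rot: [[-0.923, 0.385, -0.001], [0.385, 0.923, -0.001], [0.001, -0.001, -1.0]]
wrist_force: [0.3, -0.1, 0.3]
gripper_width: 25.5
```

Run:
```python
from h import *
import pickle
s=manip.observe();print(s['clock'],s['tool_pos'],s['joint_positions'])
c=vision.calibration('wrist');i=vision.get_image('wrist')[:,:,::-1]
pickle.dump(c,open('cw.pkl','wb'));cv2.imwrite('pics/w1.png',i)
```

```text
3.4 [499.8592936  -53.37753433 328.19768767] [ 2.95577791e-01 -2.14954797e-01 -1.10156477e-01  6.16653773e-04
 -1.67715656e+00 -2.26111025e+00]
```

View pics/w1.png

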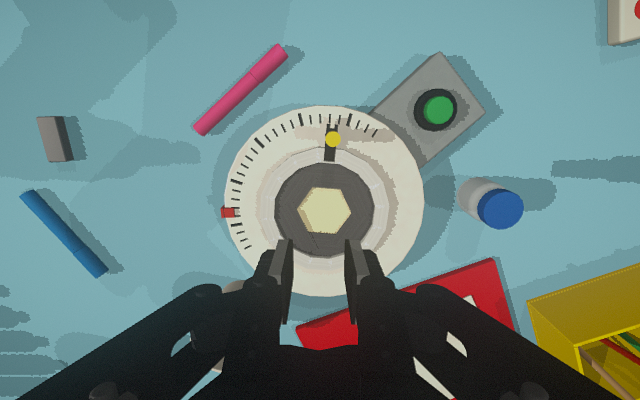

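Run:
```python
import cv2
i=cv2.imread('pics/w1.png')[75:235,210:370]
cv2.imwrite('pics/w1z.png',cv2.resize(i,None,fx=3.7,fy=3.7,interpolation=cv2.INTER_CUBIC))
```

```text
(no output)
```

View pics/w1z.png

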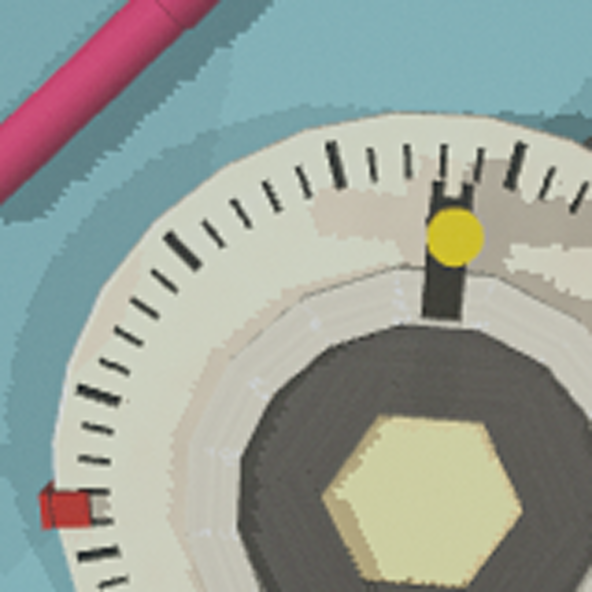

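```bash
cat > fit.py <<'E'
from h import *
import pickle
from scipy.optimize import least_squares
c=pickle.load(open('cw.pkl','rb'))
z=lambda x,y:(210+(x+.5)/3.7-.5,75+(y+.5)/3.7-.5)
tk={-1:z(516,165),-.5:z(337,165),0:z(183,250),.5:z(98,394),1:z(97,554)}
img=cv2.imread('pics/w1.png');hsv=cv2.cvtColor(img,cv2.COLOR_BGR2HSV)
def cen(lo,hi,box):
    m=cv2.inRange(hsv,lo,hi);M=np.zeros_like(m);x0,y0,x1,y1=box;M[y0:y1,x0:x1]=m[y0:y1,x0:x1]
    q=cv2.moments(M,True);print(box,q['m00']);return q['m10']/q['m00'],q['m01']/q['m00']
yel=cen((22,150,100),(32,255,255),(320,125,345,150))
grn=cen((45,100,60),(90,255,255),(410,85,460,130))
print(yel,grn)
redpt=z(93,507)  # inner edge middle
ptr=z(453,186)
def pol(p,r,a,h): # a lamp angle; dir = -x rotated by a
    t=p[2]+np.pi+a; return [p[0]+r*np.cos(t),p[1]+r*np.sin(t),h]
def res(p):
    x,y,w,lev,mk,rt,hb=p;r=[]
    for a,uv in tk.items(): r+=list(np.subtract(w2px(c,pol(p,rt,a,45)),uv))
    r+=list(np.subtract(w2px(c,pol(p,88,lev,97)),yel))
    r+=list(np.subtract(w2px(c,pol(p,106,mk,49)),redpt))
    r+=list(np.subtract(w2px(c,[x-168*np.sin(w),y+168*np.cos(w),hb]),grn))
    return r
f=least_squares(res,[537,-65,.31,-.8,.85,108,38]);print(f.x);print(np.round(f.fun,2))
p=f.x
for n,q in dict(center=[p[0],p[1],45],button=[p[0]-168*np.sin(p[2]),p[1]+168*np.cos(p[2]),p[6]],post=pol(p,88,p[3],97),mark=pol(p,106,p[4],46),ptr=pol(p,106,p[3],46)).items(): print(n,np.round(q,1),np.round(w2px(c,q),1))
print('ptr seen',ptr)
for r in (120,):
  for a in np.linspace(0,6.28,9): print(np.round(w2px(c,pol(p,r,a,45)),0),end=' ')
E
python3 fit.py
```

```text
(320, 125, 345, 150) 184.0
(410, 85, 460, 130) 676.0
(332.3369565217391, 138.55434782608697) (438.1257396449704, 109.59467455621302)
[ 5.43553942e+02 -6.34985598e+01  3.53330940e-01 -8.20692911e-01
  8.38501581e-01  1.07741296e+02  4.58337343e+01]
[ 0.06 -0.18 -0.12 -0.35  0.03  0.09  0.11  0.18  0.36 -0.1  -0.01  0.16
 -0.42  0.04 -0.    0.15]
center [543.6 -63.5  45. ] [324.1 209.4]
button [485.4  94.1  45.8] [438.1 109.7]
post [465.  -23.9  97. ] [332.3 138.7]
mark [ 504.3 -162.    46. ] [235.  210.9]
ptr [448.9 -15.7  46. ] [331.8 117.7]
ptr seen (332.06756756756755, 124.9054054054054)
[251. 134.] [223. 206.] [254. 271.] [320. 297.] [388. 275.] [424. 213.] [403. 140.] [329. 104.] [251. 134.]
```

```bash
cat > tgt.py <<'E'
from h import *
import sys
def tgt(x,y,z,dev=None):
    s=manip.observe();R=s['tool_rot'];p=s['tool_pos']
    print('clk',s['clock'],'pos',np.round(p,1),'F',np.round(s['wrist_force'],1),'w',round(s['gripper_width'],1),'yaw_y',np.degrees(np.arctan2(R[1,1],R[0,1])))
    print('units',np.round(R.T@(np.array([x,y,z])-p)/25,2))
if __name__=='__main__': tgt(*map(float,sys.argv[1:4]))
E
python3 tgt.py 465 -23.9 137
```

```text
clk 3.45 pos [499.8 -53.2 328.3] F [ 1.2  0.1 -0.7] w 25.8 yaw_y 67.39682171101978
units [1.73 0.56 7.65]
```

Request:
move_arm:
  increments:
    - [[0.3,0.6,0.2,1.5,0.4],[0.3,1.2,0.4,3.0,0.8],[0.3,1.73,0.56,4.5,0.8],[0.3,1.73,0.56,5.5,0.8],[0.3,1.73,0.56,5.5,0.8],[0.3,1.73,0.56,5.5,0.8]]

```text
clock: 4.2
tool_pos: [465.6, -23.6, 192.5]
tool_rot: [[-0.894, 0.447, 0.001], [0.447, 0.894, -0.001], [-0.001, -0.0, -1.0]]
wrist_force: [0.2, 0.2, 0.6]
gripper_width: 25.5
```

```bash
python3 - <<'E'
from h import *
cv2.imwrite('pics/w2.png',vision.get_image('wrist')[:,:,::-1])
print(w2px(vision.calibration('wrist'),[465,-23.9,97]))
E
python3 tgt.py 465 -23.9 137
```

```text
(np.float64(315.9009520956635), np.float64(236.31304390960105))
clk 4.25 pos [465.8 -23.6 192.6] F [0.7 0.4 0.6] w 26.0 yaw_y 63.423404160329085
units [ 0.03 -0.02  2.22]
```

View pics/w2.png

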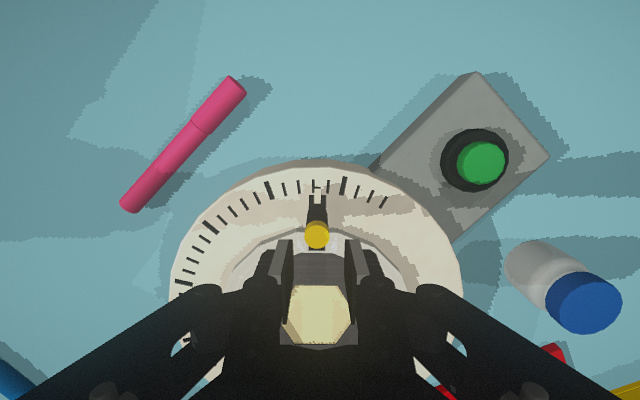

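The post top is at (316,236), as predicted, and centred between the fingers. I'll descend around it.

Request:
move_arm:
  increments:
    - [[0.3,0,0,0.8,0],[0.3,0,0,1.6,0],[0.3,0,0,2.2,0],[0.3,0,0,2.2,0],[0.3,0,0,2.2,0]]

```text
clock: 4.88
tool_pos: [466.4, -23.6, 138.7]
tool_rot: [[-0.894, 0.447, 0.003], [0.447, 0.894, -0.001], [-0.003, 0.001, -1.0]]
wrist_force: [0.4, 0.3, 0.6]
gripper_width: 25.7
```

```bash
python3 - <<'E'
from h import *
cv2.imwrite('pics/w3.png',vision.get_image('wrist')[:,:,::-1])
E
python3 tgt.py 465 -23.9 137
```

```text
clk 4.925 pos [466.4 -23.6 138.8] F [ 0.7 -0.5 -0.5] w 25.7 yaw_y 63.43151808649848
units [ 0.04 -0.04  0.07]
```

View pics/w3.png

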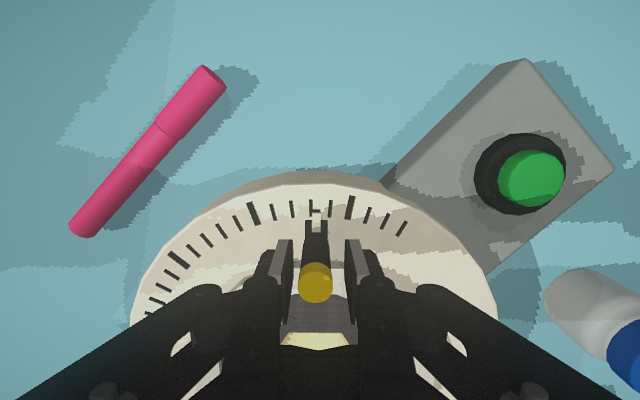

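```bash
cat > arc.py <<'E'
from h import *
import sys
C=np.array([543.55,-63.5]);W=.3533
def arc(a0,a1,n,z=138.,r=88):
    s=manip.observe();R=s['tool_rot'];p=s['tool_pos']
    ya=np.arctan2(R[1,1],R[0,1])
    d=p[:2]-C;print('tool lever-angle',(np.arctan2(d[1],d[0])-W-np.pi+np.pi)%(2*np.pi)-np.pi,'r',np.hypot(*d),s['wrist_force'].round(1),s['gripper_width'])
    for a in np.linspace(a0,a1,n+1)[1:]:
        t=W+np.pi+a; q=np.array([C[0]+r*np.cos(t),C[1]+r*np.sin(t),z])
        dy=(t-np.pi/2-ya+np.pi/2)%np.pi-np.pi/2
        u=R.T@(q-p)/25
        print('[0.25, %.2f, %.2f, %.2f, %.2f],'%(*u,-np.degrees(dy)/5),end=' ')
    print()
if __name__=='__main__': arc(*map(float,sys.argv[1:3]),int(sys.argv[3]))
E
python3 arc.py -.82 -.05 12
```

```text
tool lever-angle -0.8306643995113294 r 86.88793767930854 [ 0.7 -0.5 -0.5] 25.66501684275008
[0.25, 0.04, -0.26, 0.03, -0.70], [0.25, 0.02, -0.49, 0.03, -1.44], [0.25, -0.02, -0.71, 0.03, -2.17], [0.25, -0.07, -0.93, 0.03, -2.91], [0.25, -0.13, -1.15, 0.03, -3.64], [0.25, -0.21, -1.36, 0.03, -4.38], [0.25, -0.30, -1.57, 0.03, -5.11], [0.25, -0.40, -1.77, 0.03, -5.85], [0.25, -0.52, -1.96, 0.03, -6.58], [0.25, -0.65, -2.15, 0.03, -7.32], [0.25, -0.79, -2.32, 0.03, -8.05], [0.25, -0.94, -2.49, 0.03, -8.79],
```

Request:
move_arm:
  increments:
    - [[0.25,0.04,-0.26,0.03,-0.7],[0.25,0.02,-0.49,0.03,-1.44],[0.25,-0.02,-0.71,0.03,-2.17],[0.25,-0.07,-0.93,0.03,-2.91],[0.25,-0.13,-1.15,0.03,-3.64],[0.25,-0.21,-1.36,0.03,-4.38],[0.25,-0.3,-1.57,0.03,-5.1],[0.25,-0.4,-1.77,0.03,-5.85],[0.25,-0.52,-1.96,0.03,-6.58],[0.25,-0.65,-2.15,0.03,-7.32],[0.25,-0.79,-2.32,0.03,-8.05],[0.25,-0.94,-2.49,0.03,-8.8]]

```text
clock: 6.42
tool_pos: [459.7, -89.7, 138.8]
tool_rot: [[-0.953, -0.302, 0.004], [-0.302, 0.953, -0.0], [-0.003, -0.001, -1.0]]
wrist_force: [-1.1, 2.3, -0.1]
gripper_width: 21.2
```

```bash
python3 arc.py -.05 .65 12
python3 - <<'E'
from h import *
cv2.imwrite('pics/w4.png',vision.get_image('wrist')[:,:,::-1])
E
```

```text
tool lever-angle -0.04999392796065827 r 87.87050582807004 [-1.1  2.3 -0.1] 21.178541341460765
[0.25, -0.00, -0.21, 0.03, -0.63], [0.25, -0.02, -0.41, 0.03, -1.30], [0.25, -0.05, -0.61, 0.03, -1.97], [0.25, -0.09, -0.81, 0.03, -2.64], [0.25, -0.14, -1.01, 0.03, -3.31], [0.25, -0.20, -1.21, 0.03, -3.97], [0.25, -0.28, -1.40, 0.03, -4.64], [0.25, -0.37, -1.58, 0.03, -5.31], [0.25, -0.46, -1.77, 0.03, -5.98], [0.25, -0.57, -1.94, 0.04, -6.65], [0.25, -0.69, -2.11, 0.04, -7.32], [0.25, -0.82, -2.27, 0.04, -7.99],
```

View pics/w4.png

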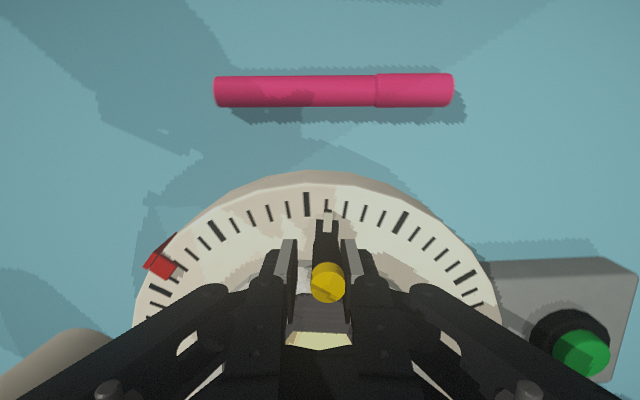

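Request:
move_arm:
  increments:
    - [[0.25,0,-0.21,0.03,-0.63],[0.25,-0.02,-0.41,0.03,-1.3],[0.25,-0.05,-0.61,0.03,-1.97],[0.25,-0.09,-0.81,0.03,-2.64],[0.25,-0.14,-1.01,0.03,-3.3],[0.25,-0.2,-1.21,0.03,-3.97],[0.25,-0.28,-1.4,0.03,-4.64],[0.25,-0.37,-1.58,0.03,-5.3],[0.25,-0.46,-1.77,0.03,-5.98],[0.25,-0.57,-1.94,0.04,-6.65],[0.25,-0.69,-2.11,0.04,-7.32],[0.25,-0.82,-2.27,0.04,-8]]

```text
clock: 7.98
tool_pos: [496.8, -138.0, 138.6]
tool_rot: [[-0.534, -0.846, 0.004], [-0.846, 0.534, -0.0], [-0.002, -0.004, -1.0]]
wrist_force: [-1.7, 0.2, 0.6]
gripper_width: 21.0
```

```bash
python3 arc.py .65 .82 6
python3 - <<'E'
from h import *
import pickle
pickle.dump(vision.calibration('wrist'),open('cw5.pkl','wb'))
cv2.imwrite('pics/w5.png',vision.get_image('wrist')[:,:,::-1])
E
```

```text
tool lever-angle 0.6571874565045022 r 88.00113305930847 [-1.7  0.2  0.6] 20.979999992500954
[0.25, -0.00, -0.07, 0.03, -0.27], [0.25, -0.00, -0.17, 0.03, -0.60], [0.25, -0.01, -0.27, 0.03, -0.92], [0.25, -0.02, -0.37, 0.03, -1.25], [0.25, -0.03, -0.47, 0.03, -1.57], [0.25, -0.05, -0.57, 0.03, -1.90],
```

View pics/w5.png

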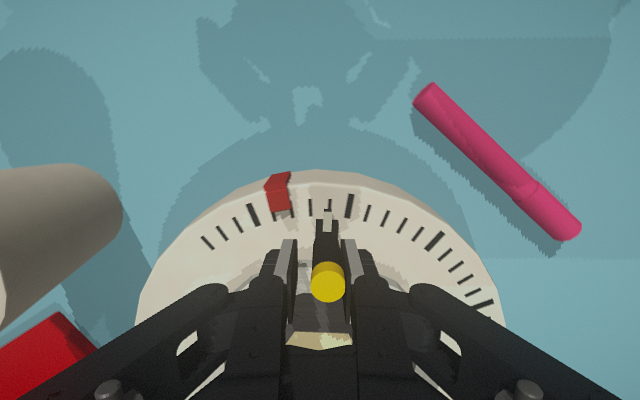

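Run:
```python
from h import *
import pickle
c=pickle.load(open('cw5.pkl','rb'))
i=cv2.imread('pics/w5.png')[160:260,230:380]
cv2.imwrite('pics/w5z.png',cv2.resize(i,None,fx=5,fy=5,interpolation=cv2.INTER_CUBIC))
C=[543.55,-63.5];W=.3533
def P(r,a,h):
    t=W+np.pi+a; u,v=w2px(c,[C[0]+r*np.cos(t),C[1]+r*np.sin(t),h]);return np.round([(u-230+.5)*5,(v-160+.5)*5],0)
for a in(.5,.6,.7,.8,.9,1.0):print(a,P(107.7,a,45))
for a in(.8,.84,.88):print(a,'red 106/118 z49',P(106,a,49),P(118,a,49))
for a in(.57,.61,.65):print('ptr',a,P(106,a,46),'post',P(88,a,97)/5+[230,160])
```

```text
0.5 [600. 236.]
0.6 [503. 226.]
0.7 [405. 226.]
0.8 [308. 234.]
0.9 [213. 252.]
1.0 [121. 279.]
0.8 red 106/118 z49 [307. 260.] [288. 154.]
0.84 red 106/118 z49 [269. 266.] [244. 161.]
0.88 red 106/118 z49 [231. 274.] [201. 170.]
ptr 0.57 [531. 246.] post [338.2 290. ]
ptr 0.61 [493. 243.] post [329.6 289.6]
ptr 0.65 [454. 242.] post [320.8 289.2]
```

View pics/w5z.png

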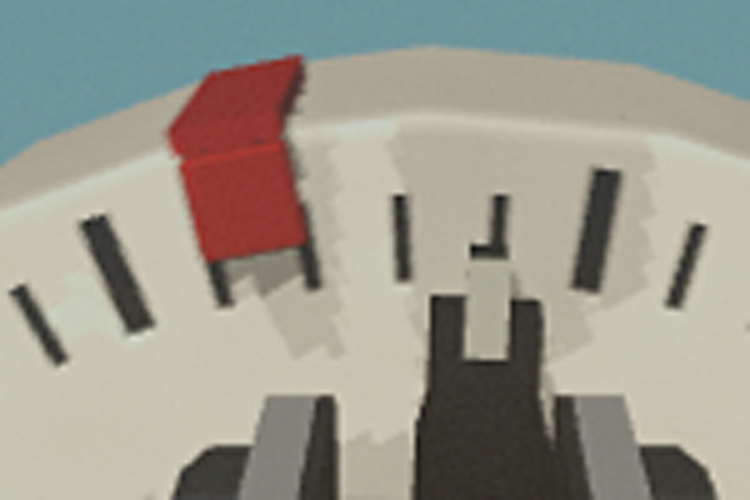

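The tab's inner edge is at zoomed (257,252), about 0.847 rad. The pointer tip is at (490,258), about 0.609 rad. The remaining turn is about 0.238, so I'll go most of the way and look again.

```bash
python3 arc.py .657 .865 8
```

```text
tool lever-angle 0.6618516127447105 r 87.97995098759205 [0.1 0.1 0.4] 21.614936825713812
[0.25, -0.00, -0.07, 0.02, -0.30], [0.25, -0.00, -0.17, 0.02, -0.60], [0.25, -0.01, -0.26, 0.03, -0.90], [0.25, -0.02, -0.35, 0.03, -1.19], [0.25, -0.03, -0.44, 0.03, -1.49], [0.25, -0.04, -0.53, 0.03, -1.79], [0.25, -0.06, -0.62, 0.03, -2.09], [0.25, -0.08, -0.71, 0.03, -2.39],
```

Request:
move_arm:
  increments:
    - [[0.25,0,-0.07,0.02,-0.3],[0.25,0,-0.17,0.02,-0.6],[0.25,-0.01,-0.26,0.03,-0.9],[0.25,-0.02,-0.35,0.03,-1.2],[0.25,-0.03,-0.44,0.03,-1.5],[0.25,-0.04,-0.53,0.03,-1.8],[0.25,-0.06,-0.62,0.03,-2.1],[0.25,-0.08,-0.7,0.03,-2.4],[0.25,-0.08,-0.7,0.03,-2.4],[0.25,-0.08,-0.7,0.03,-2.4]]

```text
clock: 9.28
tool_pos: [513.1, -145.9, 137.9]
tool_rot: [[-0.344, -0.939, 0.005], [-0.939, 0.344, -0.001], [-0.001, -0.004, -1.0]]
wrist_force: [0.9, -0.2, 0.3]
gripper_width: 21.5
```

```bash
python3 arc.py .865 .90 3
python3 - <<'E'
from h import *
i=vision.get_image('wrist')[:,:,::-1]
i=i[160:260,250:400]
cv2.imwrite('pics/w6z.png',cv2.resize(i,None,fx=5,fy=5,interpolation=cv2.INTER_CUBIC))
E
```

```text
tool lever-angle 0.8637519170366392 r 87.81756729421639 [ 0.9 -0.2  0.3] 21.489574524037838
[0.25, 0.01, -0.05, -0.01, -0.12], [0.25, 0.01, -0.09, -0.01, -0.26], [0.25, 0.01, -0.13, -0.00, -0.39],
```

View pics/w6z.png

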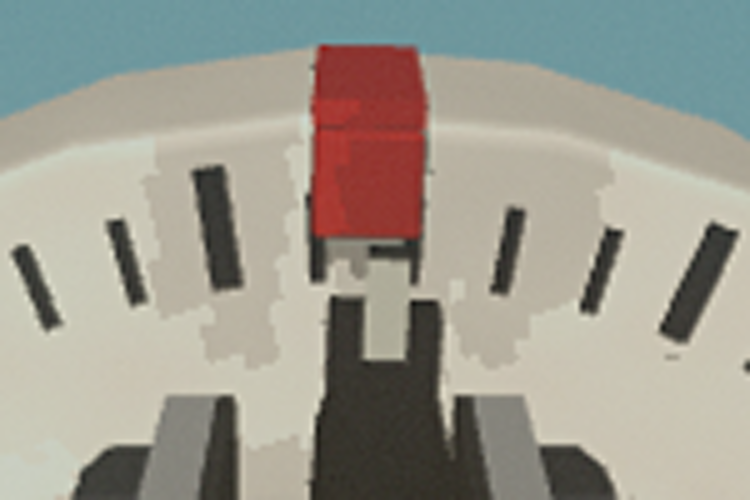

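The pointer tip is at x=387 and the tab's middle at 370, so it is about 1.9 mm short. A small nudge should close that.

Request:
move_arm:
  increments:
    - [[0.25,0,-0.03,0,-0.1],[0.25,0,-0.065,0,-0.2],[0.25,0,-0.065,0,-0.2],[0.25,0,-0.065,0,-0.2],[0.25,0,-0.065,0,-0.2]]

```text
clock: 9.95
tool_pos: [514.6, -146.4, 137.9]
tool_rot: [[-0.328, -0.945, 0.005], [-0.945, 0.328, -0.001], [-0.001, -0.005, -1.0]]
wrist_force: [-1.0, 0.6, 0.6]
gripper_width: 21.6
```

```bash
python3 arc.py .865 .90 1
python3 - <<'E'
from h import *
i=vision.get_image('wrist')[:,:,::-1]
i=i[160:260,250:400]
cv2.imwrite('pics/w7z.png',cv2.resize(i,None,fx=5,fy=5,interpolation=cv2.INTER_CUBIC))
E
```

```text
tool lever-angle 0.8819533592272286 r 87.78914296248198 [-1.   0.6  0.6] 21.585608790824466
[0.25, 0.01, -0.06, -0.00, -0.19],
```

View pics/w7z.png

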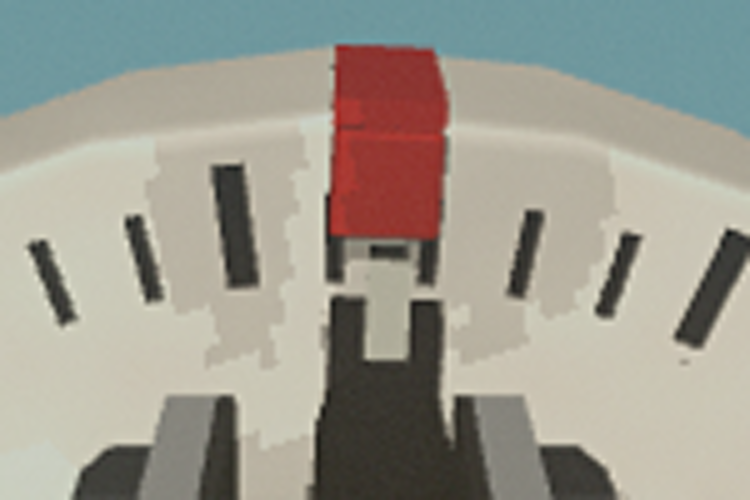

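The pointer (388) and the mark (387) are aligned. I'll open the jaws slightly to free the post, then lift.

Request:
move_arm:
  increments:
    - [[0.35,0,0.08,0,0],[0.35,0,0.12,0,0],[0.35,0,0.12,0,0],[0.35,0,0.12,-0.8,0],[0.35,0,0.12,-1.8,0],[0.35,0,0.12,-2.8,0],[0.1,0,0.12,-3.6,0],[0,0,0.12,-4,0],[0,0,0.12,-4,0]]

```text
clock: 11.12
tool_pos: [511.5, -145.3, 238.1]
tool_rot: [[-0.328, -0.945, 0.005], [-0.945, 0.328, -0.0], [-0.001, -0.005, -1.0]]
wrist_force: [-0.1, 0.7, -0.3]
gripper_width: 0.2
```

```bash
python3 tgt.py 485.4 94.1 190
python3 - <<'E'
from h import *
i=vision.get_image('wrist')[:,:,::-1]
cv2.imwrite('pics/w8.png',i)
E
```

```text
clk 11.125 pos [ 511.5 -145.3  238.1] F [-0.1  0.7 -0.3] w 0.2 yaw_y 160.86263231391302
units [-8.7   4.14  1.92]
```

View pics/w8.png

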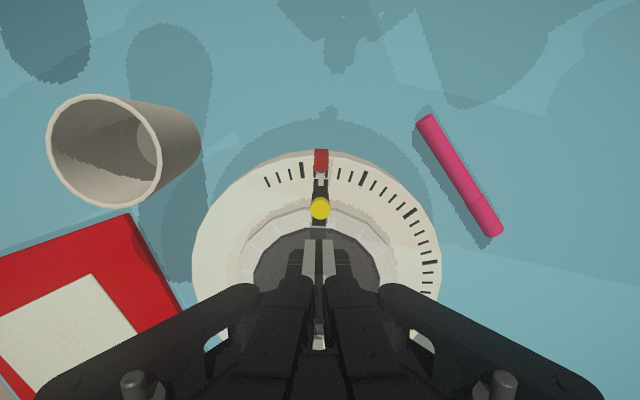

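Request:
move_arm:
  increments:
    - [[0,-1,0.5,0.1,0],[0,-2.2,1.05,0.2,0],[0,-3.5,1.67,0.3,0],[0,-4.8,2.3,0.4,0],[0,-6.1,2.9,0.6,0],[0,-7.4,3.5,0.9,0],[0,-8.3,3.95,1.2,0],[0,-8.7,4.14,1.5,0],[0,-8.7,4.14,1.5,0],[0,-8.7,4.14,1.5,0]]

```text
clock: 12.42
tool_pos: [485.0, 93.5, 199.6]
tool_rot: [[-0.328, -0.944, 0.004], [-0.945, 0.328, -0.001], [-0.001, -0.004, -1.0]]
wrist_force: [-0.0, -0.5, -0.1]
gripper_width: 0.2
```

```bash
python3 tgt.py 485.4 94.1 120
python3 - <<'E'
from h import *
c=vision.calibration('wrist')
i=vision.get_image('wrist')[:,:,::-1]
cv2.imwrite('pics/w9.png',i)
for h in (36,40,46):print(h,w2px(c,[485.4,94.1,h]))
E
```

```text
clk 12.425 pos [485.   93.5 199.6] F [-0.  -0.5 -0.1] w 0.2 yaw_y 160.82223827218198
units [-0.03  0.01  3.18]
36 (np.float64(319.14017696880165), np.float64(202.8042934513154))
40 (np.float64(319.1356845974797), np.float64(204.32481124679938))
46 (np.float64(319.1286704544697), np.float64(206.69886461476165))
```

View pics/w9.png

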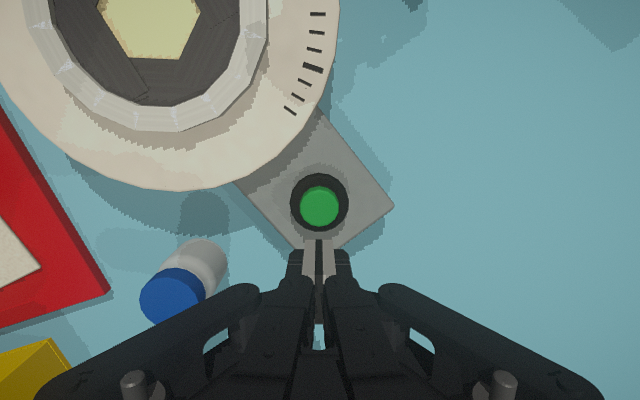

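The button is at (319,206), which matches the prediction at z≈45. I'll descend to just above it, then press slowly.

Request:
move_arm:
  increments:
    - [[0,0,0,1,0],[0,0,0,2,0],[0,0,0,2.7,0],[0,0,0,2.95,0],[0,0,0,3.05,0],[0,0,0,3.15,0],[0,0,0,3.25,0],[0,0,0,3.25,0]]

```text
clock: 13.48
tool_pos: [485.9, 93.4, 119.3]
tool_rot: [[-0.329, -0.944, 0.006], [-0.944, 0.329, -0.0], [-0.002, -0.005, -1.0]]
wrist_force: [-0.4, -1.7, 3.8]
gripper_width: -0.2
```

Request:
move_arm:
  increments:
    - [[0,0,0,0.06,0],[0,0,0,0.1,0],[0,0,0,0.1,0]]

```text
clock: 13.85
tool_pos: [486.0, 93.4, 118.6]
tool_rot: [[-0.328, -0.945, 0.006], [-0.945, 0.328, -0.001], [-0.001, -0.006, -1.0]]
wrist_force: [-6.9, -1.3, 12.9]
gripper_width: -0.0
```

```bash
python3 tgt.py 485.4 94.1 120
python3 - <<'E'
from h import *
i=vision.get_image('wrist')[:,:,::-1]
cv2.imwrite('pics/w10.png',i)
E
```

```text
clk 13.85 pos [486.   93.4 118.6] F [-6.9 -1.3 12.9] w -0.0 yaw_y 160.8393840850727
units [-0.02  0.03 -0.06]
```

View pics/w10.png

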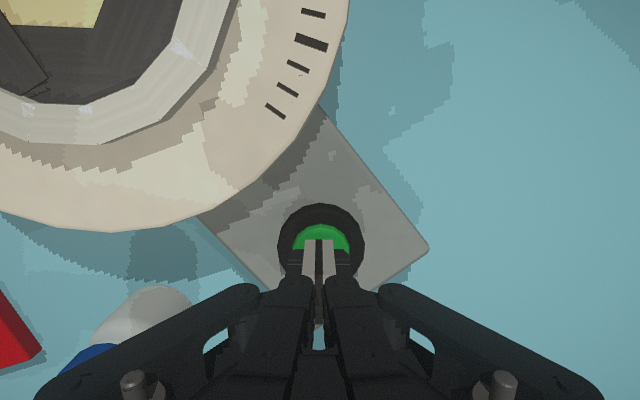

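Run:
```python
from h import *
c=vision.calibration('wrist')
B=np.array([485.4,94.1]);
for h in (30,34,36,38,40,42,44,46,48):
  pts=np.array([w2px(c,[B[0]+15*np.cos(t),B[1]+15*np.sin(t),h]) for t in np.linspace(0,6.28,60)])
  print(h,'green: top row',pts[:,1].min().round(1),'cols',pts[:,0].min().round(1),pts[:,0].max().round(1))
i=cv2.imread('pics/w10.png');b=cv2.imread('pics/w9.png')
cv2.imwrite('pics/z10.png',np.hstack([cv2.resize(b[160:250,270:370],None,fx=3.9,fy=3.9,interpolation=3),cv2.resize(i[195:285,270:370],None,fx=3.9,fy=3.9,interpolation=3)]))
hs=cv2.cvtColor(i,cv2.COLOR_BGR2HSV);m=cv2.inRange(hs,(45,90,40),(90,255,255));ys,xs=np.nonzero(m);print(ys.min(),xs.min(),xs.max())
```

```text
30 green: top row 216.5 cols 293.9 348.2
34 green: top row 219.0 cols 293.3 348.9
36 green: top row 220.3 cols 293.0 349.2
38 green: top row 221.7 cols 292.7 349.5
40 green: top row 223.1 cols 292.3 349.9
42 green: top row 224.5 cols 292.0 350.2
44 green: top row 225.9 cols 291.7 350.6
46 green: top row 227.4 cols 291.3 351.0
48 green: top row 229.0 cols 291.0 351.3
223 292 349
```

View pics/z10.png

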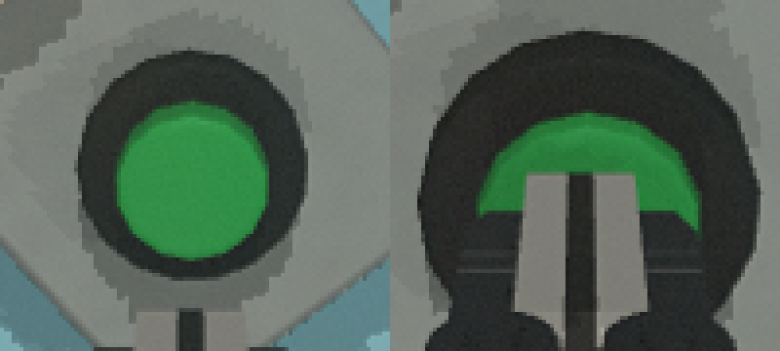

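Request:
move_arm:
  increments:
    - [[0,0,0,-0.05,0],[0,0,0,-0.1,0],[0,0,0,-0.1,0]]

```text
clock: 14.28
tool_pos: [486.0, 93.5, 120.9]
tool_rot: [[-0.328, -0.945, 0.006], [-0.945, 0.328, -0.0], [-0.002, -0.006, -1.0]]
wrist_force: [-1.1, -0.6, 1.9]
gripper_width: -0.3
```

Request:
move_arm:
  increments:
    - [[0,0,0,-0.08,0],[0,0,0,-0.08,0]]

```text
clock: 14.52
tool_pos: [486.0, 93.5, 122.9]
tool_rot: [[-0.328, -0.945, 0.006], [-0.945, 0.328, -0.0], [-0.002, -0.006, -1.0]]
wrist_force: [-0.7, -0.4, 3.4]
gripper_width: -0.0
```

Request:
move_arm:
  increments:
    - [[0,0,0,-0.5,0],[0,0,0,-1.5,0],[0,0,0,-3,0],[0,0,0,-4,0],[0,0,0,-4,0],[0,0,0,-4,0]]

```text
clock: 15.28
tool_pos: [485.1, 93.7, 222.5]
tool_rot: [[-0.328, -0.945, 0.005], [-0.945, 0.328, -0.0], [-0.002, -0.005, -1.0]]
wrist_force: [0.6, 0.8, -0.2]
gripper_width: -0.1
```

```bash
python3 tgt.py 500 -53 328
python3 - <<'E'
from h import *
cv2.imwrite('pics/w11.png',vision.get_image('wrist')[:,:,::-1])
i=vision.get_image('top')[:,:,::-1][145:275,255:425]
cv2.imwrite('pics/t11.png',cv2.resize(i,None,fx=4.5,fy=4.5,interpolation=cv2.INTER_CUBIC))
E
```

```text
clk 15.275 pos [485.1  93.7 222.5] F [ 0.6  0.8 -0.2] w -0.1 yaw_y 160.83903648846757
units [ 5.34 -2.51 -4.22]
```

View pics/w11.png

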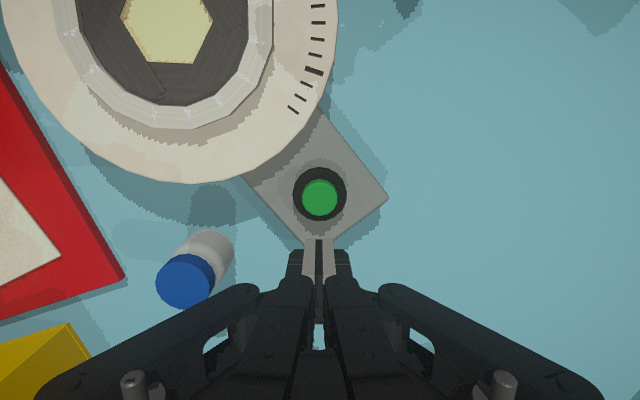

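View pics/t11.png

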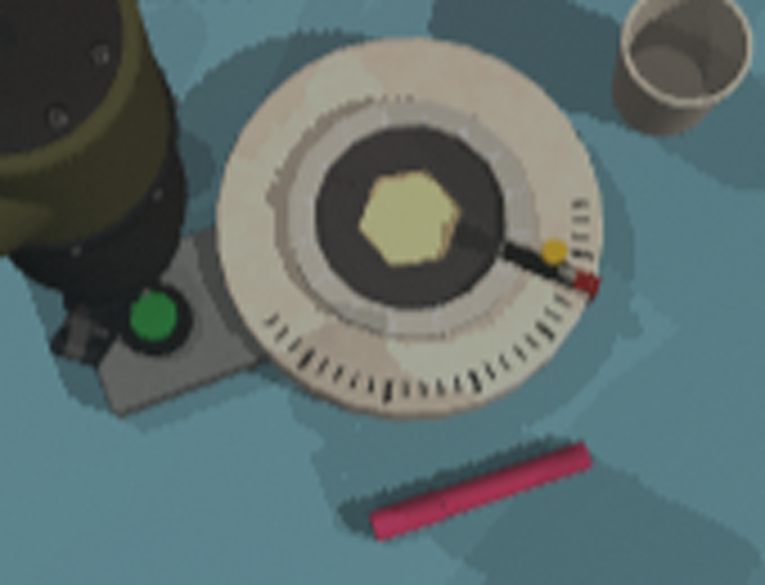

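Back off: the button is up again and the pointer is still on the mark. The force readings on release were noisy, so I'll press once more to confirm the full stroke.

Request:
move_arm:
  increments:
    - [[0,0,0,1.2,0],[0,0,0,2.5,0],[0,0,0,3.5,0],[0,0,0,3.8,0],[0,0,0,3.8,0],[0,0,0,3.8,0]]

```text
clock: 16.12
tool_pos: [486.0, 93.7, 128.1]
tool_rot: [[-0.328, -0.945, 0.006], [-0.945, 0.328, -0.0], [-0.002, -0.006, -1.0]]
wrist_force: [0.3, -0.7, -0.0]
gripper_width: 0.1
```

Request:
move_arm:
  increments:
    - [[0,0,0,0.08,0],[0,0,0,0.12,0],[0,0,0,0.12,0]]

```text
clock: 16.5
tool_pos: [486.0, 93.7, 125.2]
tool_rot: [[-0.328, -0.945, 0.006], [-0.945, 0.328, -0.0], [-0.002, -0.006, -1.0]]
wrist_force: [0.3, -0.1, -0.3]
gripper_width: 0.1
```

Request:
move_arm:
  increments:
    - [[0,0,0,0.08,0],[0,0,0,0.12,0],[0,0,0,0.12,0]]

```text
clock: 16.88
tool_pos: [486.2, 93.7, 122.4]
tool_rot: [[-0.328, -0.945, 0.007], [-0.945, 0.328, -0.0], [-0.002, -0.006, -1.0]]
wrist_force: [-1.4, 0.2, 2.5]
gripper_width: 0.1
```

Request:
move_arm:
  increments:
    - [[0,0,0,0.08,0],[0,0,0,0.14,0],[0,0,0,0.14,0]]

```text
clock: 17.25
tool_pos: [486.2, 93.7, 119.0]
tool_rot: [[-0.328, -0.945, 0.007], [-0.945, 0.328, -0.0], [-0.002, -0.006, -1.0]]
wrist_force: [-2.2, -0.6, 3.6]
gripper_width: 0.3
```

Request:
move_arm:
  increments:
    - [[0,0,0,0.08,0],[0,0,0,0.12,0],[0,0,0,0.12,0]]

```text
clock: 17.62
tool_pos: [486.3, 93.7, 118.5]
tool_rot: [[-0.327, -0.945, 0.008], [-0.945, 0.327, -0.001], [-0.002, -0.007, -1.0]]
wrist_force: [-9.6, 1.0, 17.9]
gripper_width: -0.4
```

Request:
move_arm:
  increments:
    - [[0,0,0,-0.3,0],[0,0,0,-1,0],[0,0,0,-2.5,0],[0,0,0,-4,0],[0,0,0,-4.4,0],[0,0,0,-4.4,0],[0,0,0,-4.4,0]]

```text
clock: 18.5
tool_pos: [485.1, 93.7, 227.0]
tool_rot: [[-0.327, -0.945, 0.006], [-0.945, 0.327, -0.001], [-0.001, -0.006, -1.0]]
wrist_force: [-0.4, -0.2, 0.2]
gripper_width: -0.0
```

```bash
python3 tgt.py 500 -53 328
```

```text
clk 18.5 pos [485.1  93.7 227. ] F [-0.4 -0.2  0.2] w -0.0 yaw_y 160.88331486991405
units [ 5.34 -2.51 -4.03]
```

There is a hard stop at TCP z 118.5 and the button is free at about 125, so the stroke is the full 6 mm. Now a final check of the pointer from above.

Request:
move_arm:
  increments:
    - [[0,1.3,-0.6,-0.2,0],[0,2.6,-1.2,-0.4,0],[0,3.9,-1.8,-0.4,0],[0,5.2,-2.5,-0.4,0],[0,6.5,-3.1,-0.4,0],[0,7.8,-3.7,-0.4,0],[0,8.7,-4.1,-0.4,0],[0,8.7,-4.1,-0.4,0],[0,8.7,-4.1,-0.4,0],[0,8.7,-4.1,-0.4,0]]

```text
clock: 19.75
tool_pos: [510.6, -144.7, 237.2]
tool_rot: [[-0.327, -0.945, 0.005], [-0.945, 0.327, -0.001], [-0.001, -0.005, -1.0]]
wrist_force: [0.6, 0.3, 0.1]
gripper_width: 0.4
```

Run:
```python
from h import *
i=vision.get_image('wrist')[:,:,::-1]
a=cv2.resize(i[135:235,260:380],None,fx=4,fy=4,interpolation=3)
t=vision.get_image('top')[:,:,::-1][145:275,255:425]
t=cv2.resize(t,(480,400)); t=cv2.resize(t[:, :320],(320,400))
cv2.imwrite('pics/f.png',np.hstack([a,t]))
```

```text
(no output)
```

View pics/f.png

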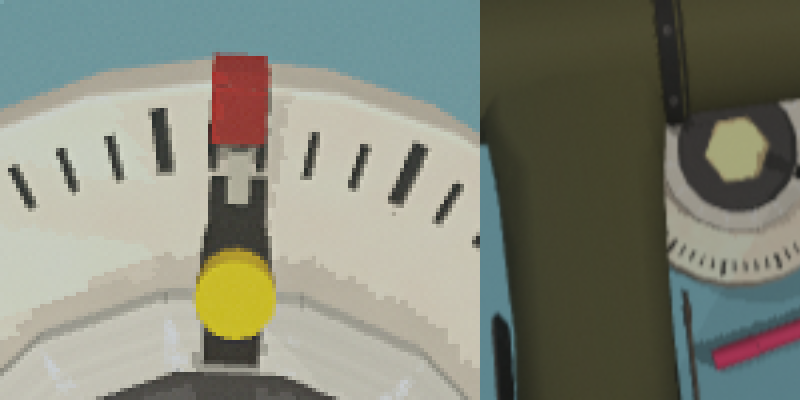

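The pointer stripe is at x≈238 and the tab's middle at ≈240, an offset of about 0.4 mm. The arm is clear of everything, so I'm handing in.

Run:
```python
from station import manip
print(manip.close_job())
```

```text
the job is handed in; nothing more can be done
None
```

I pushed the lever's post around its arc from about -0.82 rad to the red mark at about 0.85 rad, using the partly open fingers. Then I pressed the green button and moved the arm clear. The job was handed in at about 20 s of the 54 s allowed.

- **Pointer:** the last wrist picture, taken after the button was pressed, shows the pointer about 0.4 mm from the middle of the mark. The limit is 6 mm.
- **Button:** I pressed it twice. The readings on the first release were noisy, so I repeated the press to confirm the stroke. It reached a hard stop both times, about 6 mm below where contact starts, with at most 18 N. The picture after the first press shows the button up again. After the second press I only have the wrist force, which was back to zero.
- **Forces:** the highest push reading at the lever was about 2.5 N. I only read it at the end of each move.
- **Surroundings:** the lamp, cup and pink marker looked unmoved in the top view between the two presses. At the end the arm blocked most of that view, so I did not recheck every item.
- **Lamp light:** I could not clearly tell from the pictures that the lamp had lit.

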